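# Pack the candies into their matching trays

## Robot

A 7-joint arm with a two-finger parallel gripper is mounted at the origin on the work surface. World frame = base frame: x ahead of the robot, y to its left, z up, the work surface at z = 0. Lengths are in m, angles in rad, forces in N, time in s.
With the tool pointing down it reaches from about 0.4 to 0.875 m from the base axis. Payload 19.3 kg.
Tool frame: the origin (TCP) lies at the very end of the fingers, on their centre line; the grasp point (between the pads) lies 19 mm behind it; z points along the fingers, y is the line along which they close (so a half turn about z gives the same grasp; the last joint's range is limited). The gripper opens to 85 mm and grips with 20 to 120 N. Pads are 22 mm wide; open, the fingers measure 114 mm over their backs; the gripper's body (76 mm by 85 mm) begins 54 mm behind the grasp point. The pads swing forward as they close: fully open they stand 13 mm farther back than shut.
Start: joints at [-1.224, 0.521, -0.036, 1.599, 0.021, 1.021, -0.113], TCP at [0.253, 0.571, 0.231] pointing down, gripper open.
Joint ranges: [-2.91, 2.91], [-0.3, 2.13], [-1.5, 1.42], [0.17, 2.43], [-1.26, 4.41], [0.16, 1.93], [-2.52, 2.52]. Speed limits (rad/s): [1.89, 1.89, 2.39, 2.39, 3.01, 3.01, 3.01].

## Interface

Orientations are given as a unit quaternion [x, y, z, w].
In Python, from plant import arm gives the robot as it stands.
- The arm moves only by the shell command python3 -m creep 'ROWS' [OPENING] [FORCE]. ROWS is JSON, a list of rows, each a list of 4 numbers: the shift along the world's x, y, z in m, then the turn about the world's z in degrees. A call has exactly 5 rows; each row shifts and turns the commanded pose from where the row before left it; what a row does not reach is not made up. A row lasts 1/10 s, in which the tool goes at most 50 mm and 8.59 degrees, less where a joint would pass 70% of its speed; a pose out of reach is approached as far as the arm can. A call with a gripper value outside its range is refused whole. OPENING is the finger opening in m, from 0 to 0.0854, set as the call begins (- or left out, the last holds). The fingers move at their own pace and stop on an object; FORCE is the grip in N (left out, the last holds). Time passes only in rows, so rows that do not move let the fingers close, or fill a call up. It gives the time, the measured TCP pose, the force, the opening and the grip force at its end, in the units of the state.
- arm.observe(): the state, without advancing time (a new reading comes with each control period).
- arm.snapshot(name): name is "scene" or "top" or "wrist"; returns the picture (384x512x3 uint8, red, green, blue); there is no depth.
- arm.calibration(name): a dict with "fx", "fy", "cx", "cy" (pixels), "distortion" ([k1, k2, p1, p2, k3] as OpenCV has them; the pictures are not rectified), "rvec" (rotation vector, rad) and "tvec" (3), from world to camera coordinates, as OpenCV has them. Camera axes: x right, y down, z forward; pixel columns grow to the right and rows downward; lengths in m; the calibration is good to about 2 mm. A picture is of the moment at which its call begins: read the wrist's pose just before it. calibration takes no time and is no camera call; for the wrist camera it gives the pose at the moment of the call.
- arm.hand_in(): hands the job in; it is judged then, once.
Trained networks look in the newest picture that a camera, given by its name, has taken for a name from the list of things; names that differ only in an ending like _2 or _b are one class to them, and where a whole thing is asked for, a point or a joint stands for the part that bears it (a point fixed in the world has none). Each returns a list of dicts, best first, with "conf" (0 to 1); they miss things now and then, are a little off and sometimes report something else, mostly with a low value. They report only what shows in the picture. A call takes as long as a camera call. They do not tell look-alikes from the thing itself.
- arm.look_for(thing, camera): "rect" ([centre column, centre row, width, height] as shares, 0 to 1, of the picture: columns of its width, rows of its height, round what is visible of it).
- arm.masks_of(thing, camera): "pixels" (384x512 bool, what is visible of it) and "rect" ([centre column, centre row, width, height] as shares, 0 to 1, of the picture: columns of its width, rows of its height, round what is visible of it).
The state is a dict: "time": time; "joints": joint angles; "qd": joint speeds; "joint_torque": joint torques, N m; "tool_pos": TCP position; "eef_rot": TCP orientation; "wrist_force": force on the tool from outside, world axes, zero at the start; "ft_torque": the same for the moment, N m; "width": finger opening in m; "finger_force": force on a finger pad.
Only numpy, scipy, OpenCV 4.12 (cv2) and the standard library are available. Lean on these libraries where they do the work, as an engineer would, in place of code of your own. Each camera call takes 0.05 s, during which the arm holds its last target. There are 200 camera calls.

## Task

Four hard molasses candies (a big round, a small round, a square and a bar) lie among four teal packing trays: put each candy into the tray of its own shape and size, lying flat on the tray's floor with its topping up, and let go of it. Set each one down rather than dropping it, and leave the bowl of nuts and the jar where they stand.

Things in the scene. Friction and masses are not known exactly. Their poses are not given: they have to be found in the camera images.
- big_round: The big round candy: a hard dark-brown disc, 64 mm across and 34 mm high, about 150 g, topped with a ring of cream coconut slivers round a few nuts. Its origin is the centre of its underside, z is up through the topping. (The five much bigger 110 mm discs on the drying board at the left edge of the table are fixed stock and no part of the job.)
- small_round: The small round candy: a hard dark-brown disc, 44 mm across and 34 mm high, about 70 g, topped with a cluster of nuts only. Its origin is the centre of its underside, z is up through the topping.
- square: The square candy: a hard dark-brown block 50 x 50 mm and 34 mm high, about 120 g, four coconut slivers and one nut on top. Its origin is the centre of its underside, z is up through the topping, x and y are square to its sides.
- bar: The bar candy: a hard dark-brown block 80 mm long (along its x), 38 mm wide (along its y) and 34 mm high, about 140 g, three slanting coconut slivers and two nuts on top. Its origin is the centre of its underside, z is up through the topping.
- big_round_tray: The big round tray of teal-painted wood with a white paper liner, fixed to the table, open at the top: 10 mm high overall, walls 5 mm thick, its flat inner floor 4 mm above the table. Origin at the centre of its underside on the table, z up. Outside 90 mm across, inside 80 mm.
- small_round_tray: The small round tray of teal-painted wood with a white paper liner, fixed to the table, open at the top: 10 mm high overall, walls 5 mm thick, its flat inner floor 4 mm above the table. Origin at the centre of its underside on the table, z up. Outside 70 mm across, inside 60 mm.
- square_tray: The square tray of teal-painted wood with a white paper liner, fixed to the table, open at the top: 10 mm high overall, walls 5 mm thick, its flat inner floor 4 mm above the table. Origin at the centre of its underside on the table, z up. Outside 76 x 76 mm, inside 66 x 66 mm, x and y square to its sides.
- bar_tray: The bar tray of teal-painted wood with a white paper liner, fixed to the table, open at the top: 10 mm high overall, walls 5 mm thick, its flat inner floor 4 mm above the table. Origin at the centre of its underside on the table, z up. Outside 106 mm along its x and 64 mm along its y, inside 96 x 54 mm.
- nut_bowl: Bystander: a small loose steel bowl of peanuts, 90 mm across the rim, 40 mm high, at one side of the work. Origin at the centre of its underside.
- jar: Bystander: a loose amber jar with a red cap, 66 mm across, 75 mm high, at the other side of the work. Origin at the centre of its underside.
Things that resemble listed ones, but are neither listed nor needed, are in the scene too. Leave any blue or purple look-alike of the square_tray alone. Leave any purple look-alike of the small_round alone.

How it is judged:
At the end, for the whole second after the job is handed in: Every candy lies in its own tray: its centre within 13 mm of the tray's centre seen from above, its underside on the tray's floor (1 to 7 mm above the table, so not up on the 10 mm rim), upright within 0.1 rad with the topping up, at rest (under 20 mm/s) and not touched by the fingers (horizontal distance between big_round and big_round_tray below 0.013 m and z of big_round in the frame of big_round_tray between 0.001 and 0.007 m and angle between each of big_round, small_round, square, bar's own z axis and vertical below 0.1 rad and linear speed of each of big_round, small_round, square, bar below 0.02 m/s and contact force between each of big_round, small_round, square, bar and the fingers below 0.05 N and horizontal distance between small_round and small_round_tray below 0.013 m and z of small_round in the frame of small_round_tray between 0.001 and 0.007 m and horizontal distance between square and square_tray below 0.013 m and z of square in the frame of square_tray between 0.001 and 0.007 m and horizontal distance between bar and bar_tray below 0.013 m and z of bar in the frame of bar_tray between 0.001 and 0.007 m).
It fails at once if a candy is let go in the air, its underside more than 50 mm above the table ((height (world z) of big_round above 0.05 m and contact force between big_round and anything else below 0.02 N) or (height (world z) of small_round above 0.05 m and contact force between small_round and anything else below 0.02 N) or (height (world z) of square above 0.05 m and contact force between square and anything else below 0.02 N) or (height (world z) of bar above 0.05 m and contact force between bar and anything else below 0.02 N)).
It fails at once if the bowl of nuts or the jar is shifted by more than 30 mm or tipped over (distance of any of nut_bowl, jar from where it was at the start of the episode above 0.03 m or angle between any of nut_bowl, jar's own z axis and vertical above 0.5 rad).
It also fails if it takes over 109 s, if anything falls off the work surface, if the arm or the gripper's body presses on something with over 40 N, if the wrist force passes 120 N, or if a joint passes its speed limit or range.

## Working session

There is one attempt and no reset: what is moved stays moved. The work goes in short steps, Python scripts to look and compute and a shell command to move; the robot and the scene stay as the last step left them, time stands still between calls to the robot, and variables do not carry over. Pictures are saved under pics/ and viewed, at most 14 in all, crops included, and the job is handed in when it is done.

```bash
mkdir -p pics; ls
python3 - <<'E'
from plant import arm
import cv2
s=arm.observe();print(s)
for n in("top","scene"):
    im=arm.snapshot(n);cv2.imwrite(f"pics/{n}0.png",cv2.cvtColor(im,cv2.COLOR_RGB2BGR))
    print(n,arm.calibration(n))
E
```

```text
pics
{'time': 0.0, 'joints': array([-1.22418745,  0.5219772 , -0.0363096 ,  1.60002517,  0.02120244,
        1.02112645, -0.11279187]), 'qd': array([-3.69771066e-04,  9.74730467e-04,  8.04088412e-04, -3.17061331e-03,
        2.69495957e-04,  6.32827756e-06,  7.88148364e-04]), 'joint_torque': array([-2.98666992e-04, -9.27095032e+01,  1.97975256e+00, -3.69932592e+01,
        1.78412109e-02,  7.96813139e-03, -7.38980179e-05]), 'tool_pos': array([0.25292991, 0.57114605, 0.23074274]), 'eef_rot': array([ 2.06906768e-01,  9.78360495e-01, -5.71022269e-04, -7.21809891e-05]), 'wrist_force': array([0.10998718, 0.61146805, 0.01700455]), 'ft_torque': array([-0.00923238,  0.00760649,  0.02177249]), 'finger_force': 0.0, 'width': 0.08550031370568263}
top {'fx': 349.4068878557234, 'fy': 349.4068878557234, 'cx': 257.9825022779581, 'cy': 190.60059167182308, 'distortion': array([0.03518332, 0.        , 0.        , 0.        , 0.        ]), 'rvec': array([ 2.19285034, -2.21360262,  0.08484887]), 'tvec': array([-0.00614318,  0.59313652,  0.98923992])}
scene {'fx': 458.18329235587714, 'fy': 458.18329235587714, 'cx': 254.55417938881834, 'cy': 182.8463127722881, 'distortion': array([0.0611196, 0.       , 0.       , 0.       , 0.       ]), 'rvec': array([ 2.20923505,  1.09749752, -0.41721814]), 'tvec': array([-0.35494601, -0.31827604,  1.84012438])}
```

View pics/top0.png

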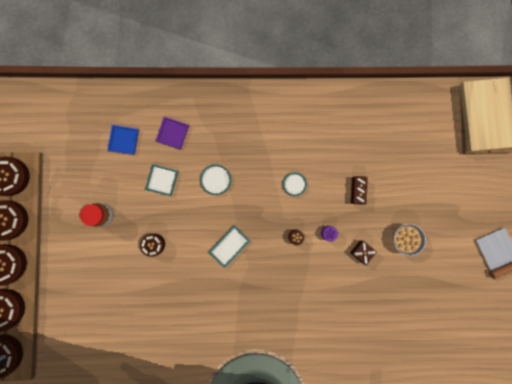

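View pics/scene0.png

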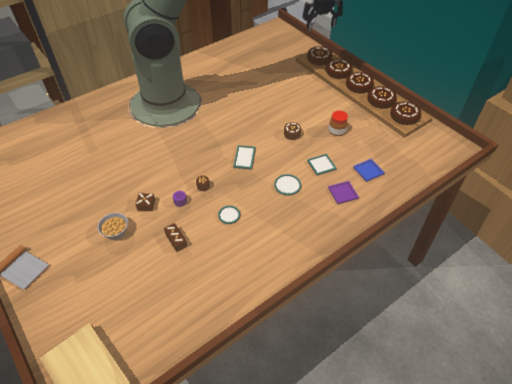

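```bash
cat > h.py <<'E'
from plant import arm
import cv2, numpy as np
def ray(n,px,z,cal=None):
    c=cal or arm.calibration(n)
    K=np.array([[c['fx'],0,c['cx']],[0,c['fy'],c['cy']],[0,0,1]])
    R=cv2.Rodrigues(np.array(c['rvec']))[0]; t=np.array(c['tvec'])
    u=cv2.undistortPoints(np.array(px,float).reshape(-1,1,2),K,np.array(c['distortion'])).reshape(-1,2)
    d=np.c_[u,np.ones(len(u))]@R; o=-R.T@t
    return o+d*((z-o[2])/d[:,2])[:,None]
def measure(name,cam,z,show=4):
    for m in arm.masks_of(name,cam)[:show]:
        ys,xs=np.nonzero(m['pixels'])
        if len(xs)<20: continue
        cs,_=cv2.findContours(m['pixels'].astype(np.uint8),0,2)
        c=max(cs,key=cv2.contourArea).reshape(-1,2)
        w=ray(cam,c,z)[:,:2]*1000
        r=cv2.minAreaRect(w.astype(np.float32))
        print(name,round(m['conf'],2),'px',xs.mean().round(),ys.mean().round(),'xy mm',np.round(r[0],1),'size',np.round(r[1],1),'ang',round(r[2],1))
E
python3 - <<'E'
from h import *
for n,z in dict(big_round=.034,small_round=.034,square=.034,bar=.034,big_round_tray=.01,small_round_tray=.01,square_tray=.01,bar_tray=.01,nut_bowl=.04,jar=.075).items(): measure(n,"top",z)
E
```

```text
big_round 0.91 px 152.0 244.0 xy mm [444.6 283.6] size [60.9 68.1] ang 26.2
small_round 0.6 px 296.0 237.0 xy mm [ 461.9 -118.4] size [42.3 41.9] ang 89.1
small_round 0.49 px 329.0 233.0 xy mm [ 470.7 -210.2] size [45.3 39.2] ang 89.4
square 0.62 px 228.0 246.0 xy mm [437.2  73.2] size [ 65.2 105.8] ang 44.8
square 0.58 px 363.0 252.0 xy mm [ 417.9 -304. ] size [56.7 52.3] ang 48.6
bar 0.92 px 359.0 190.0 xy mm [ 592.3 -297.4] size [45.  80.3] ang 85.2
big_round_tray 0.67 px 215.0 179.0 xy mm [628.2 113.6] size [83.7 87.2] ang 89.7
small_round_tray 0.59 px 294.0 184.0 xy mm [ 614.7 -116.8] size [64.1 64.2] ang 89.2
square_tray 0.86 px 123.0 139.0 xy mm [745.8 376.8] size [81.7 77.9] ang 81.1
square_tray 0.73 px 172.0 133.0 xy mm [763.9 236.1] size [77.6 76. ] ang 71.8
square_tray 0.63 px 161.0 180.0 xy mm [628.  265.6] size [80.6 80.3] ang 73.2
square_tray 0.59 px 152.0 244.0 xy mm [443.8 290.3] size [62.5 68.5] ang 26.7
bar_tray 0.76 px 228.0 246.0 xy mm [434.7  74.8] size [ 62.8 104.5] ang 44.4
nut_bowl 0.59 px 409.0 240.0 xy mm [ 450.7 -432.3] size [89.5 94.6] ang 25.6
jar 0.9 px 97.0 214.0 xy mm [530.1 419. ] size [85.9 60.9] ang 89.4
```

The top view shows the big round at (152,244), the real small round at (296,237) with a purple look-alike beside it, the square at (363,252) and the bar at (359,190). The teal trays are square (161,180), big round (215,179), bar (229,246) and small round (294,184). The scene view agrees. Next I'll move over to the big round.

```bash
python3 -m creep '[[0.019,-0.029,0,0],[0.019,-0.029,0,0],[0.019,-0.029,0,0],[0.019,-0.029,0,0],[0.019,-0.029,0,0]]' 0.0854 40
python3 -m creep '[[0.02,-0.028,-0.005,0],[0.02,-0.028,-0.005,0],[0.02,-0.028,-0.005,0],[0.02,-0.028,-0.005,0],[0.02,-0.028,-0.005,0]]'
python3 -m creep '[[0,0,0,0],[0,0,0,0],[0,0,0,0],[0,0,0,0],[0,0,0,0]]'
python3 - <<'E'
from h import *
im=arm.snapshot("wrist");cv2.imwrite("pics/w1.png",cv2.cvtColor(im,cv2.COLOR_RGB2BGR))
c=arm.calibration("wrist");R=cv2.Rodrigues(c['rvec'])[0];print('cam at',-R.T@c['tvec'],'axis',R[2],c['fx'])
measure("big_round","wrist",.034)
s=arm.observe();print(s['tool_pos'],s['joints'])
E
```

```text
time: 1.1
tool_pos: [0.3487, 0.4253, 0.2314]
eef_rot: [0.207, 0.978, 0.0, 0.0]
wrist_force: [0.0, 1.0, 0.1]
width: 0.0852
finger_force: 0.0
time: 1.6
tool_pos: [0.4487, 0.2853, 0.2063]
eef_rot: [0.207, 0.978, 0.0, 0.0]
wrist_force: [0.9, 0.7, 0.6]
width: 0.0854
finger_force: 0.0
time: 2.1
tool_pos: [0.4476, 0.2872, 0.2064]
eef_rot: [0.206, 0.978, 0.0, -0.0]
wrist_force: [0.3, 0.1, -1.1]
width: 0.085
finger_force: 0.0
cam at [0.3719805  0.31985838 0.3486552 ] axis [ 0.2950987  -0.12970854 -0.9466216 ] 312.76164871508985
big_round 0.92 px 250.0 162.0 xy mm [442.6 289. ] size [60.9 64.7] ang 64.5
[0.44778533 0.2869426  0.20636059] [-0.7019      0.40464111  0.02712094  1.87378812 -0.0141236   0.86323102
  0.4869783 ]
```

```bash
python3 -m creep '[[-0.002,-0.001,-0.035,0],[-0.001,0,-0.035,0],[0,0,-0.035,0],[0,0,-0.035,0],[0,0,-0.03,0]]'
python3 -m creep '[[0,0,-0.007,0],[0,0,-0.007,0],[0,0,-0.007,0],[0,0,-0.007,0],[0,0,0,0]]'
python3 -m creep '[[0,0,0,0],[0,0,0,0],[0,0,0,0],[0,0,0,0],[0,0,0,0]]' 0.05 40
python3 -m creep '[[0,0,0,0],[0,0,0,0],[0,0,0,0],[0,0,0,0],[0,0,0,0]]'
```

```text
time: 2.7
tool_pos: [0.4447, 0.2855, 0.0347]
eef_rot: [0.207, 0.978, -0.0, -0.0]
wrist_force: [0.5, 0.3, -0.4]
width: 0.0854
finger_force: 0.0
time: 3.2
tool_pos: [0.445, 0.2855, 0.0082]
eef_rot: [0.207, 0.978, 0.0, -0.0]
wrist_force: [-0.2, 0.0, -0.5]
width: 0.0859
finger_force: 0.0
time: 3.7
tool_pos: [0.4453, 0.2857, 0.009]
eef_rot: [0.207, 0.978, 0.0, 0.0]
wrist_force: [-0.9, -0.4, 6.8]
width: 0.0625
finger_force: 42.1
time: 4.2
tool_pos: [0.4453, 0.2857, 0.009]
eef_rot: [0.207, 0.978, 0.0, 0.0]
wrist_force: [-1.3, -0.4, 6.7]
width: 0.0627
finger_force: 42.1
```

View pics/w1.png

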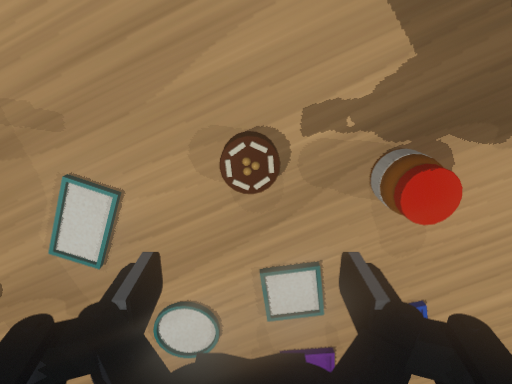

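Big round gripped (opening 62.7 mm matches its 64 mm). In the wrist view the candy was at (250,162), between the fingers and clear of the jar at (420,190). Next: carry it over its tray.

```bash
python3 -m creep '[[0,0,0.01,0],[0,0,0.03,0],[0.01,-0.01,0.03,0],[0.02,-0.02,0.03,0],[0.03,-0.03,0.03,0]]'
python3 -m creep '[[0.033,-0.032,0.02,0],[0.033,-0.032,0.01,0],[0.033,-0.03,0,0],[0.024,-0.018,0,0],[0,0,0,0]]'
python3 -m creep '[[0,0,0,0],[0,0,0,0],[0,0,0,0],[0,0,0,0],[0,0,0,0]]'
python3 - <<'E'
from h import *
im=arm.snapshot("wrist");cv2.imwrite("pics/w2.png",cv2.cvtColor(im,cv2.COLOR_RGB2BGR))
measure("big_round_tray","wrist",.01)
measure("big_round","wrist",.19)
measure("small_round_tray","wrist",.01)
measure("bar_tray","wrist",.01)
measure("square_tray","wrist",.01)
s=arm.observe();print(s['tool_pos'],s['joints'][6],s['width'])
E
```

```text
time: 4.7
tool_pos: [0.5036, 0.2273, 0.1395]
eef_rot: [0.205, 0.979, 0.001, 0.0]
wrist_force: [1.3, 1.0, -1.3]
width: 0.0628
finger_force: 44.7
time: 5.2
tool_pos: [0.6292, 0.1105, 0.1678]
eef_rot: [0.209, 0.978, -0.001, 0.001]
wrist_force: [-0.9, 0.7, -2.7]
width: 0.0629
finger_force: 44.8
time: 5.7
tool_pos: [0.6266, 0.1151, 0.1673]
eef_rot: [0.207, 0.978, 0.0, 0.0]
wrist_force: [-0.0, 0.6, -1.2]
width: 0.0626
finger_force: 44.8
big_round_tray 0.85 px 248.0 165.0 xy mm [619.2 114.2] size [87.1 68.9] ang 67.9
big_round 0.81 px 251.0 264.0 xy mm [623.  117.7] size [62.9 71.7] ang 44.4
small_round_tray 0.96 px 50.0 244.0 xy mm [ 613.7 -116.3] size [69.2 75.2] ang 19.3
bar_tray 0.83 px 109.0 28.0 xy mm [455.   55.7] size [67.2 58.4] ang 46.3
square_tray 0.97 px 502.0 181.0 xy mm [739.5 340.9] size [19.3 81.1] ang 81.2
square_tray 0.76 px 398.0 109.0 xy mm [629.4 263.6] size [79.  77.5] ang 74.2
square_tray 0.68 px 405.0 240.0 xy mm [764.7 234.2] size [79.2 81.6] ang 71.5
[0.62680504 0.11469564 0.16707888] 0.8966142146005128 0.06259134567008365
```

View pics/w2.png

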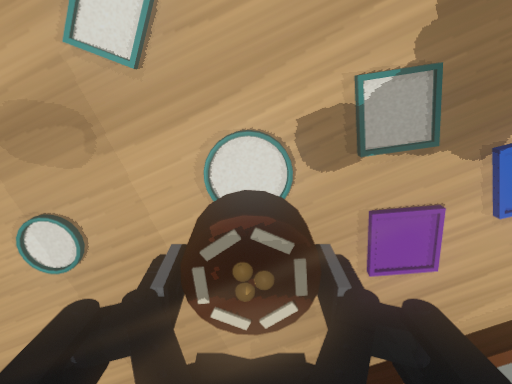

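The tray at (248,165) is ahead of the held candy, half hidden. Allowing for the hidden part, its centre is about (628,112) mm, as in the top view. Lowering.

```bash
python3 -m creep '[[0.001,-0.002,-0.025,0],[0.001,-0.001,-0.03,0],[0,0,-0.03,0],[0,0,-0.03,0],[0,0,-0.02,0]]'
python3 -m creep '[[0,0,-0.008,0],[0,0,-0.005,0],[0,0,-0.003,0],[0,0,-0.002,0],[0,0,0,0]]'
python3 -m creep '[[0,0,0,0],[0,0,0,0],[0,0,0,0],[0,0,0,0],[0,0,0,0]]'
```

```text
time: 6.5
tool_pos: [0.6281, 0.1115, 0.03]
eef_rot: [0.207, 0.978, -0.0, -0.001]
wrist_force: [0.2, 0.0, -2.4]
width: 0.0628
finger_force: 44.8
time: 7.0
tool_pos: [0.6291, 0.1118, 0.0147]
eef_rot: [0.207, 0.978, 0.0, 0.0]
wrist_force: [0.1, 0.0, -0.8]
width: 0.0627
finger_force: 44.8
time: 7.5
tool_pos: [0.6288, 0.1117, 0.0141]
eef_rot: [0.207, 0.978, -0.0, 0.0]
wrist_force: [1.2, -0.0, -1.7]
width: 0.0625
finger_force: 44.8
```

```bash
python3 -m creep '[[0,0,-0.001,0],[0,0,0,0],[0,0,0,0],[0,0,0,0],[0,0,0,0]]'
python3 -m creep '[[0,0,0,0],[0,0,0,0],[0,0,0,0],[0,0,0,0],[0,0,0,0]]' 0.0854
python3 -m creep '[[0,0,0.015,0],[0,0,0.04,0],[0,0,0.045,0],[-0.02,-0.024,0.045,-8],[-0.025,-0.034,0.04,-8]]'
python3 -m creep '[[-0.025,-0.035,0,-8],[-0.025,-0.035,0,-8],[-0.025,-0.035,0,-8],[-0.025,-0.035,0,-8],[-0.02,-0.031,0,-8]]'
python3 -m creep '[[0,0,0,-8],[0,0,0,-2],[0,0,0,0],[0,0,0,0],[0,0,0,0]]'
python3 - <<'E'
from h import *
im=arm.snapshot("wrist");cv2.imwrite("pics/w3.png",cv2.cvtColor(im,cv2.COLOR_RGB2BGR))
measure("small_round","wrist",.034)
measure("small_round_tray","wrist",.01)
measure("bar_tray","wrist",.01)
measure("square","wrist",.034)
measure("big_round","wrist",.038)
s=arm.observe();print(s['tool_pos'],s['joints'][6],s['width'])
E
```

```text
time: 8.0
tool_pos: [0.6289, 0.1117, 0.0131]
eef_rot: [0.207, 0.978, 0.0, 0.0]
wrist_force: [-0.4, -0.1, 0.2]
width: 0.0629
finger_force: 45.2
time: 8.5
tool_pos: [0.6288, 0.1117, 0.0131]
eef_rot: [0.207, 0.978, -0.0, 0.0]
wrist_force: [-0.0, 0.2, 0.1]
width: 0.0855
finger_force: 0.0
time: 9.0
tool_pos: [0.589, 0.0613, 0.1917]
eef_rot: [0.343, 0.939, 0.001, 0.001]
wrist_force: [1.2, -1.4, 1.2]
width: 0.0852
finger_force: 0.0
time: 9.5
tool_pos: [0.4676, -0.1119, 0.1897]
eef_rot: [0.644, 0.765, 0.001, 0.0]
wrist_force: [0.4, -0.8, -0.2]
width: 0.0857
finger_force: 0.0
time: 10.0
tool_pos: [0.4693, -0.1099, 0.1886]
eef_rot: [0.705, 0.709, 0.0, -0.0]
wrist_force: [0.1, -0.1, 1.0]
width: 0.0854
finger_force: 0.0
small_round 0.96 px 252.0 258.0 xy mm [ 471.3 -207.1] size [42.6 56.9] ang 0.3
small_round 0.55 px 243.0 178.0 xy mm [ 462.3 -116.1] size [41.8 46.4] ang 0.3
small_round_tray 0.65 px 384.0 174.0 xy mm [ 612.1 -119.3] size [71.4 68.7] ang 0.3
bar_tray 0.96 px 232.0 13.0 xy mm [452.   27.2] size [65.7 32.8] ang 0.2
square 0.73 px 207.0 325.0 xy mm [ 419.6 -298. ] size [70.4 59.9] ang 49.3
[ 0.4690721  -0.11042986  0.18852748] 0.2988499943106069 0.08526595902608788
```

View pics/w3.png

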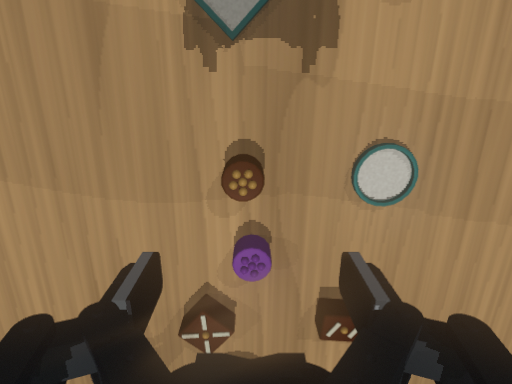

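The brown small round is at (243,178) with the purple one at (252,258), and the tray is at (384,174). The fingers now close along x, clear of the purple one. Descending.

```bash
python3 -m creep '[[-0.004,-0.004,-0.03,0],[-0.003,-0.004,-0.035,0],[0,0,-0.035,0],[0,0,-0.035,0],[0,0,-0.025,0]]'
python3 -m creep '[[0,0,-0.007,0],[0,0,-0.007,0],[0,0,-0.006,0],[0,0,0,0],[0,0,0,0]]'
python3 -m creep '[[0,0,0,0],[0,0,0,0],[0,0,0,0],[0,0,0,0],[0,0,0,0]]' 0.03 40
python3 -m creep '[[0,0,0,0],[0,0,0,0],[0,0,0,0],[0,0,0,0],[0,0,0,0]]'
```

```text
time: 10.8
tool_pos: [0.4614, -0.1183, 0.0266]
eef_rot: [0.706, 0.708, -0.0, -0.001]
wrist_force: [0.6, 0.4, -0.3]
width: 0.0853
finger_force: 0.0
time: 11.3
tool_pos: [0.4625, -0.1185, 0.0092]
eef_rot: [0.706, 0.708, 0.0, 0.0]
wrist_force: [-0.0, -0.1, 1.0]
width: 0.0855
finger_force: 0.0
time: 11.8
tool_pos: [0.4623, -0.1184, 0.009]
eef_rot: [0.706, 0.708, 0.0, 0.0]
wrist_force: [-1.6, 0.5, 11.5]
width: 0.0425
finger_force: 39.1
time: 12.3
tool_pos: [0.4622, -0.1184, 0.009]
eef_rot: [0.706, 0.708, 0.0, 0.0]
wrist_force: [-3.1, 0.5, 12.5]
width: 0.0427
finger_force: 39.1
```

```bash
python3 -m creep '[[0,0,0.01,0],[0,0,0.03,0],[0.01,0,0.03,0],[0.03,0,0.02,0],[0.035,0,0,0]]'
python3 -m creep '[[0.035,0.001,0,0],[0.025,0,0,0],[0.016,0,0,0],[0,0,0,0],[0,0,0,0]]'
python3 - <<'E'
from h import *
im=arm.snapshot("wrist");cv2.imwrite("pics/w4.png",cv2.cvtColor(im,cv2.COLOR_RGB2BGR))
measure("small_round_tray","wrist",.01)
measure("small_round","wrist",.124)
s=arm.observe();print(s['tool_pos'],s['joints'][6],s['width'])
E
```

```text
time: 12.8
tool_pos: [0.5388, -0.1187, 0.1023]
eef_rot: [0.707, 0.708, 0.001, 0.001]
wrist_force: [0.2, -0.8, -1.9]
width: 0.0429
finger_force: 40.9
time: 13.3
tool_pos: [0.6125, -0.1175, 0.0987]
eef_rot: [0.706, 0.708, -0.0, -0.0]
wrist_force: [-0.5, 0.1, -1.0]
width: 0.0426
finger_force: 40.9
small_round_tray 0.8 px 253.0 188.0 xy mm [ 614.7 -113. ] size [57.8 68.7] ang 88.1
small_round 0.94 px 81.0 297.0 xy mm [ 535.2 -126.5] size [38.5 15.5] ang 36.8
small_round 0.87 px 250.0 267.0 xy mm [ 612.7 -111.3] size [42.1 54. ] ang 0.2
[ 0.6123943  -0.11753743  0.09885898] 0.3388184982798463 0.04266182539873848
```

View pics/w4.png

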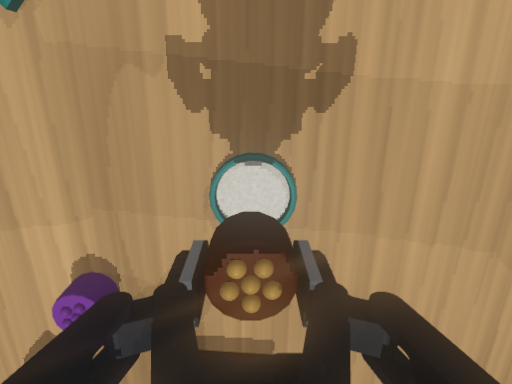

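```bash
python3 -m creep '[[0.0015,-0.0005,-0.02,0],[0,0,-0.025,0],[0,0,-0.02,0],[0,0,-0.01,0],[0,0,-0.006,0]]'
python3 -m creep '[[0,0,-0.003,0],[0,0,-0.002,0],[0,0,0,0],[0,0,0,0],[0,0,0,0]]'
```

```text
time: 13.95
tool_pos: [0.6141, -0.118, 0.0171]
eef_rot: [0.706, 0.708, -0.0, -0.0]
wrist_force: [0.5, 0.1, -1.1]
width: 0.0428
finger_force: 40.9
time: 14.45
tool_pos: [0.6149, -0.118, 0.0131]
eef_rot: [0.706, 0.708, 0.0, 0.0]
wrist_force: [-0.6, 0.6, 3.9]
width: 0.0432
finger_force: 41.3
```

```bash
python3 -m creep '[[0,0,0,0],[0,0,0,0],[0,0,0,0],[0,0,0,0],[0,0,0,0]]' 0.0854
python3 -m creep '[[0,0,0.015,0],[0,0,0.04,0],[0,0,0.045,0],[-0.02,-0.018,0.04,-8],[-0.03,-0.028,0.04,-8]]'
python3 -m creep '[[-0.03,-0.028,0,-8],[-0.03,-0.028,0,-8],[-0.03,-0.028,0,-8],[-0.03,-0.028,0,-2],[-0.026,-0.026,0,0]]'
python3 -m creep '[[0,0,0,0],[0,0,0,0],[0,0,0,0],[0,0,0,0],[0,0,0,0]]'
python3 - <<'E'
from h import *
im=arm.snapshot("wrist");cv2.imwrite("pics/w5.png",cv2.cvtColor(im,cv2.COLOR_RGB2BGR))
measure("square","wrist",.034)
measure("bar","wrist",.034)
measure("small_round","wrist",.038)
s=arm.observe();print(s['tool_pos'],s['joints'][6],s['width'])
E
```

```text
time: 14.95
tool_pos: [0.6146, -0.1179, 0.0125]
eef_rot: [0.706, 0.708, -0.0, -0.0]
wrist_force: [0.7, -1.1, 0.2]
width: 0.0853
finger_force: 0.0
time: 15.45
tool_pos: [0.5687, -0.1598, 0.1905]
eef_rot: [0.799, 0.601, 0.001, 0.0]
wrist_force: [0.5, -0.6, 1.0]
width: 0.0854
finger_force: 0.0
time: 15.95
tool_pos: [0.4208, -0.2993, 0.1885]
eef_rot: [0.914, 0.407, 0.0, 0.0]
wrist_force: [0.8, -0.4, 0.9]
width: 0.0851
finger_force: 0.0
time: 16.45
tool_pos: [0.4229, -0.2978, 0.1875]
eef_rot: [0.913, 0.408, 0.0, -0.0]
wrist_force: [0.3, 0.1, -1.0]
width: 0.0856
finger_force: 0.0
square 0.57 px 254.0 181.0 xy mm [ 419.8 -308.3] size [57.  50.2] ang 48.2
square 0.43 px 358.0 242.0 xy mm [ 455.7 -434.3] size [84.9 89.9] ang 58.0
bar 0.64 px 396.0 50.0 xy mm [ 589.8 -300.8] size [42.1 87.2] ang 86.0
small_round 0.91 px 229.0 70.0 xy mm [ 471.4 -216.1] size [40.8 41.1] ang 48.2
[ 0.42254343 -0.29819894  0.18744153] 0.10957775926971171 0.08556786125924729
```

View pics/w5.png

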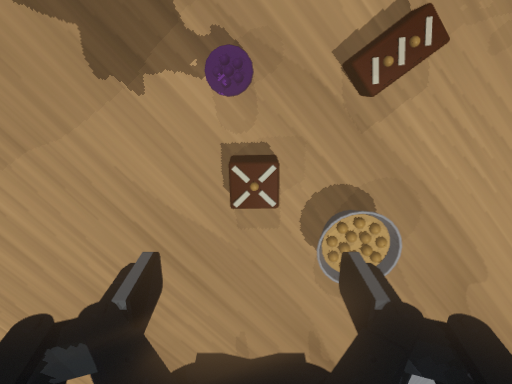

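The square is at (254,181), squared up to the fingers (−41.8°), with the bowl at (358,242) clear of them. Grasping.

```bash
python3 -m creep '[[-0.003,-0.005,-0.03,0],[-0.0025,-0.005,-0.035,0],[0,0,-0.035,0],[0,0,-0.035,0],[0,0,-0.025,0]]'
python3 -m creep '[[0,0,-0.007,0],[0,0,-0.007,0],[0,0,-0.005,0],[0,0,0,0],[0,0,0,0]]'
python3 -m creep '[[0,0,0,0],[0,0,0,0],[0,0,0,0],[0,0,0,0],[0,0,0,0]]' 0.035 40
python3 -m creep '[[0,0,0,0],[0,0,0,0],[0,0,0,0],[0,0,0,0],[0,0,0,0]]'
```

```text
time: 17.15
tool_pos: [0.4164, -0.308, 0.0254]
eef_rot: [0.913, 0.408, -0.0, -0.001]
wrist_force: [0.7, 0.2, 0.8]
width: 0.0854
finger_force: 0.0
time: 17.65
tool_pos: [0.4173, -0.3086, 0.0092]
eef_rot: [0.913, 0.408, 0.0, 0.0]
wrist_force: [0.4, -0.1, -0.1]
width: 0.0854
finger_force: 0.0
time: 18.15
tool_pos: [0.4171, -0.3084, 0.0089]
eef_rot: [0.913, 0.408, 0.0, 0.0]
wrist_force: [-0.5, 2.0, 9.0]
width: 0.0494
finger_force: 40.5
time: 18.65
tool_pos: [0.4172, -0.3084, 0.0089]
eef_rot: [0.913, 0.408, 0.0, 0.0]
wrist_force: [-1.6, 0.7, 8.7]
width: 0.0495
finger_force: 40.5
```

```bash
python3 -m creep '[[0,0,0.01,0],[0,0,0.03,0],[0,0,0.04,0],[0.005,0.015,0.03,0],[0.01,0.028,0.02,0]]'
python3 -m creep '[[0.014,0.038,0,0],[0.014,0.038,0,0],[0.014,0.038,0,5],[0.014,0.038,0,5],[0.014,0.038,0,5]]'
python3 -m creep '[[0.014,0.038,0,5],[0.014,0.038,0,5.5],[0.014,0.038,0,0],[0.014,0.038,0,0],[0.014,0.038,0,0]]'
python3 -m creep '[[0.014,0.038,0,0],[0.014,0.038,0,0],[0.014,0.038,0,0],[0.01,0.025,0,0],[0.005,0.01,0,0]]'
python3 -m creep '[[0,0,0,0],[0,0,0,0],[0,0,0,0],[0,0,0,0],[0,0,0,0]]'
python3 - <<'E'
from h import *
im=arm.snapshot("wrist");cv2.imwrite("pics/w6.png",cv2.cvtColor(im,cv2.COLOR_RGB2BGR))
measure("square_tray","wrist",.01)
measure("square","wrist",.165)
s=arm.observe();print(s['tool_pos'],s['joints'][6],s['width'])
E
```

```text
time: 19.15
tool_pos: [0.4316, -0.2667, 0.1412]
eef_rot: [0.914, 0.406, 0.001, 0.001]
wrist_force: [1.2, -0.1, -1.4]
width: 0.0493
finger_force: 42.6
time: 19.65
tool_pos: [0.5021, -0.0737, 0.1392]
eef_rot: [0.851, 0.525, 0.0, 0.0]
wrist_force: [0.9, -1.5, -2.1]
width: 0.049
finger_force: 42.5
time: 20.15
tool_pos: [0.5721, 0.1162, 0.1392]
eef_rot: [0.801, 0.599, 0.0, 0.0]
wrist_force: [0.8, -0.0, -0.6]
width: 0.0495
finger_force: 42.5
time: 20.65
tool_pos: [0.6287, 0.2668, 0.1387]
eef_rot: [0.8, 0.6, 0.0, -0.0]
wrist_force: [-0.1, -0.1, -1.8]
width: 0.0491
finger_force: 42.5
time: 21.15
tool_pos: [0.6289, 0.263, 0.1387]
eef_rot: [0.801, 0.599, 0.0, -0.0]
wrist_force: [0.5, 0.8, -1.0]
width: 0.0493
finger_force: 42.5
square_tray 0.87 px 354.0 27.0 xy mm [744.  360.7] size [43.2 77.1] ang 80.3
square_tray 0.76 px 405.0 163.0 xy mm [765.9 237. ] size [78.  81.1] ang 71.6
square_tray 0.65 px 250.0 169.0 xy mm [631.6 271.1] size [68.2 76.6] ang 74.6
square 0.85 px 250.0 267.0 xy mm [631.2 269. ] size [60.3 48. ] ang 74.1
[0.62890824 0.26339127 0.13859209] -0.4777991272146919 0.0491348939086825
```

View pics/w6.png

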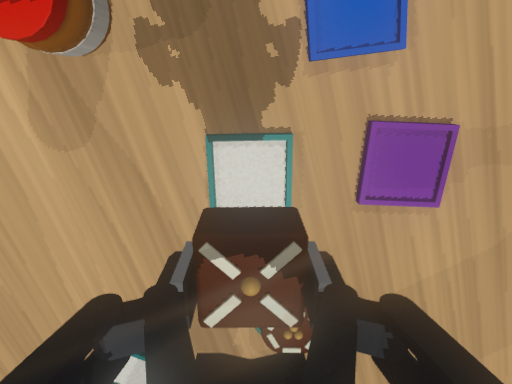

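The teal square tray at (250,169) is lined up and squared to the held candy; the blue and purple ones are off to the side. Lowering.

```bash
python3 -m creep '[[0,0.002,-0.025,0],[0,0,-0.03,0],[0,0,-0.03,0],[0,0,-0.02,0],[0,0,-0.01,0]]'
python3 -m creep '[[0,0,-0.005,0],[0,0,-0.003,0],[0,0,-0.002,0],[0,0,0,0],[0,0,0,0]]'
python3 -m creep '[[0,0,0,0],[0,0,0,0],[0,0,0,0],[0,0,0,0],[0,0,0,0]]'
```

```text
time: 21.8
tool_pos: [0.628, 0.2652, 0.0216]
eef_rot: [0.801, 0.599, -0.001, -0.0]
wrist_force: [-0.8, -0.0, -1.5]
width: 0.0495
finger_force: 42.6
time: 22.3
tool_pos: [0.6292, 0.2658, 0.0141]
eef_rot: [0.801, 0.599, 0.0, 0.0]
wrist_force: [-0.4, -0.3, -1.3]
width: 0.0494
finger_force: 42.6
time: 22.8
tool_pos: [0.6291, 0.2658, 0.014]
eef_rot: [0.801, 0.599, 0.0, -0.0]
wrist_force: [-2.2, 0.2, 6.6]
width: 0.0493
finger_force: 43.5
```

```bash
python3 -m creep '[[0,0,0,0],[0,0,0,0],[0,0,0,0],[0,0,0,0],[0,0,0,0]]' 0.0854
python3 -m creep '[[0,0,0.015,0],[0,0,0.04,0],[0,0,0.045,0],[0,-0.015,0.04,0],[-0.002,-0.03,0.035,0]]'
python3 -m creep '[[-0.003,-0.038,0,8],[-0.003,-0.038,0,8],[-0.003,-0.038,0,8],[-0.003,-0.038,0,8],[-0.003,-0.038,0,8]]'
python3 -m creep '[[-0.003,-0.038,0,8],[-0.003,-0.038,0,8],[-0.003,-0.038,0,8],[-0.003,-0.038,0,8],[-0.003,-0.038,0,8]]'
python3 -m creep '[[-0.003,-0.038,0,8],[-0.003,-0.038,0,8],[0,-0.038,0,6],[0,-0.02,0,0],[0,-0.007,0,0]]'
python3 -m creep '[[0,0,0,0],[0,0,0,0],[0,0,0,0],[0,0,0,0],[0,0,0,0]]'
python3 - <<'E'
from h import *
im=arm.snapshot("wrist");cv2.imwrite("pics/w7.png",cv2.cvtColor(im,cv2.COLOR_RGB2BGR))
measure("bar","wrist",.034)
s=arm.observe();print(s['tool_pos'],s['eef_rot'],s['joints'][6],s['width'])
E
```

```text
time: 23.3
tool_pos: [0.6289, 0.2656, 0.0134]
eef_rot: [0.801, 0.599, -0.0, 0.0]
wrist_force: [0.4, -0.2, -0.4]
width: 0.0854
finger_force: 0.0
time: 23.8
tool_pos: [0.6269, 0.2223, 0.1916]
eef_rot: [0.8, 0.6, 0.001, -0.0]
wrist_force: [-0.6, -0.7, -0.2]
width: 0.0852
finger_force: 0.0
time: 24.3
tool_pos: [0.6117, 0.029, 0.1898]
eef_rot: [0.545, 0.838, 0.0, 0.001]
wrist_force: [0.8, -0.9, 0.3]
width: 0.0857
finger_force: 0.0
time: 24.8
tool_pos: [0.5966, -0.1613, 0.1897]
eef_rot: [0.226, 0.974, -0.0, 0.001]
wrist_force: [0.6, -0.5, -0.4]
width: 0.0851
finger_force: 0.0
time: 25.3
tool_pos: [0.5902, -0.3031, 0.1892]
eef_rot: [0.041, 0.999, -0.001, 0.0]
wrist_force: [-0.8, 0.2, -0.5]
width: 0.085
finger_force: 0.0
time: 25.8
tool_pos: [0.5911, -0.2997, 0.1886]
eef_rot: [0.038, 0.999, 0.0, 0.0]
wrist_force: [-0.8, 0.4, -0.0]
width: 0.0855
finger_force: 0.0
bar 0.73 px 248.0 171.0 xy mm [ 591.4 -303.4] size [37.6 82.6] ang 85.7
[ 0.59099545 -0.30005092  0.18851724] [ 3.80826610e-02  9.99274592e-01 -1.31304831e-05  7.17704375e-06] 1.8913379171231337 0.08552993609821587
```

View pics/w7.png

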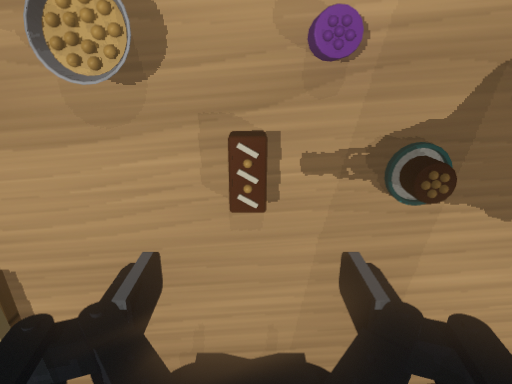

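The bar is at (248,171), square to the fingers. Grasping.

```bash
python3 -m creep '[[0.001,-0.001,-0.03,0],[0,-0.001,-0.035,0],[0,0,-0.035,0],[0,0,-0.035,0],[0,0,-0.025,0]]'
python3 -m creep '[[0,0,-0.007,0],[0,0,-0.007,0],[0,0,-0.006,0],[0,0,0,0],[0,0,0,0]]'
python3 -m creep '[[0,0,0,0],[0,0,0,0],[0,0,0,0],[0,0,0,0],[0,0,0,0]]' 0.025 40
python3 -m creep '[[0,0,0,0],[0,0,0,0],[0,0,0,0],[0,0,0,0],[0,0,0,0]]'
```

```text
time: 26.4
tool_pos: [0.5911, -0.302, 0.0262]
eef_rot: [0.038, 0.999, 0.0, -0.001]
wrist_force: [0.6, -0.3, -0.1]
width: 0.0854
finger_force: 0.0
time: 26.9
tool_pos: [0.5923, -0.3026, 0.0093]
eef_rot: [0.038, 0.999, -0.0, 0.0]
wrist_force: [0.5, -1.1, 0.3]
width: 0.0855
finger_force: 0.0
time: 27.4
tool_pos: [0.5921, -0.3024, 0.0088]
eef_rot: [0.038, 0.999, -0.0, 0.0]
wrist_force: [-0.2, 0.2, 6.1]
width: 0.0373
finger_force: 40.9
time: 27.9
tool_pos: [0.5921, -0.3024, 0.0088]
eef_rot: [0.038, 0.999, -0.0, 0.0]
wrist_force: [-0.9, 1.2, 6.0]
width: 0.0376
finger_force: 40.9
```

```bash
python3 -m creep '[[0,0,0.01,0],[0,0,0.03,0],[0,0,0.04,0],[-0.007,0.017,0.03,0],[-0.012,0.03,0.02,0]]'
python3 -m creep '[[-0.014,0.034,0,-6],[-0.014,0.034,0,-6],[-0.014,0.034,0,-6],[-0.014,0.034,0,-6],[-0.014,0.034,0,-6]]'
python3 -m creep '[[-0.014,0.034,0,-6],[-0.014,0.034,0,-5],[-0.014,0.034,0,0],[-0.014,0.034,0,0],[-0.012,0.024,0,0]]'
python3 -m creep '[[0,0,0,0],[0,0,0,0],[0,0,0,0],[0,0,0,0],[0,0,0,0]]'
python3 - <<'E'
from h import *
im=arm.snapshot("wrist");cv2.imwrite("pics/w8.png",cv2.cvtColor(im,cv2.COLOR_RGB2BGR))
measure("bar_tray","wrist",.01)
measure("bar","wrist",.165)
s=arm.observe();print(s['tool_pos'],s['eef_rot'],s['joints'][6],s['width'])
E
```

```text
time: 28.4
tool_pos: [0.5732, -0.2569, 0.1412]
eef_rot: [0.039, 0.999, -0.001, 0.001]
wrist_force: [0.6, 1.4, -1.4]
width: 0.0372
finger_force: 40.6
time: 28.9
tool_pos: [0.5022, -0.0841, 0.1391]
eef_rot: [0.298, 0.955, 0.0, 0.0]
wrist_force: [1.5, -0.0, -1.5]
width: 0.0373
finger_force: 40.6
time: 29.4
tool_pos: [0.434, 0.0767, 0.139]
eef_rot: [0.385, 0.923, 0.0, 0.0]
wrist_force: [0.7, -0.4, -1.3]
width: 0.0375
finger_force: 40.6
time: 29.9
tool_pos: [0.4351, 0.074, 0.1385]
eef_rot: [0.386, 0.922, -0.0, 0.0]
wrist_force: [-0.8, 0.1, -1.4]
width: 0.0373
finger_force: 40.6
bar_tray 0.58 px 249.0 151.0 xy mm [416.2  91.5] size [64.  52.1] ang 45.5
bar_tray 0.15 px 250.0 266.0 xy mm [505.7   2.2] size [ 87.6 203.7] ang 44.6
bar 0.71 px 251.0 266.0 xy mm [432.2  77. ] size [37.3 86.7] ang 44.8
[0.43498212 0.07430123 0.13845356] [ 3.86063097e-01  9.22472376e-01 -2.98126959e-05 -5.98409942e-06] 0.6163342801309537 0.037368622436298314
```

View pics/w8.png

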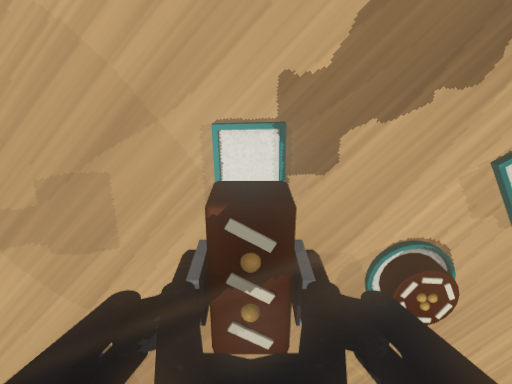

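The bar tray at (249,151) lines up with the held bar in both position and angle. The big round is in its tray at the lower right. Lowering.

```bash
python3 -m creep '[[0,-0.0005,-0.025,0],[0,0,-0.03,0],[0,0,-0.03,0],[0,0,-0.02,0],[0,0,-0.01,0]]'
python3 -m creep '[[0,0,-0.005,0],[0,0,-0.003,0],[0,0,-0.002,0],[0,0,0,0],[0,0,0,0]]'
python3 -m creep '[[0,0,0,0],[0,0,0,0],[0,0,0,0],[0,0,0,0],[0,0,0,0]]'
```

```text
time: 30.55
tool_pos: [0.4342, 0.0738, 0.022]
eef_rot: [0.386, 0.923, -0.001, -0.001]
wrist_force: [0.8, -0.5, -1.0]
width: 0.0373
finger_force: 40.6
time: 31.05
tool_pos: [0.4352, 0.0742, 0.014]
eef_rot: [0.386, 0.923, 0.0, 0.0]
wrist_force: [0.2, 0.7, -1.4]
width: 0.0372
finger_force: 40.7
time: 31.55
tool_pos: [0.4351, 0.0742, 0.0138]
eef_rot: [0.386, 0.923, 0.0, 0.0]
wrist_force: [-1.3, 0.3, 6.7]
width: 0.0372
finger_force: 41.6
```

Contact felt; now release, rise, move clear of the top camera's view (out to the right) and check.

```bash
python3 -m creep '[[0,0,0,0],[0,0,0,0],[0,0,0,0],[0,0,0,0],[0,0,0,0]]' 0.0854
python3 -m creep '[[0,0,0.015,0],[0,0,0.04,0],[0,0,0.045,0],[0,0,0.04,0],[0,-0.03,0.04,0]]'
python3 -m creep '[[0,-0.04,0,0],[0,-0.04,0,0],[0,-0.04,0,0],[0,-0.04,0,0],[0,-0.04,0,0]]'
python3 -m creep '[[0,-0.04,0,0],[0,-0.04,0,0],[0,-0.04,0,0],[0,-0.02,0,0],[0,0,0,0]]'
python3 - <<'E'
from h import *
im=arm.snapshot("top")
b=cv2.cvtColor(im,cv2.COLOR_RGB2BGR)[130:290,70:440];cv2.imwrite("pics/top1.png",cv2.resize(b,None,fx=2.1,fy=2.1,interpolation=2))
for n,z in dict(big_round=.038,small_round=.038,square=.038,bar=.038,nut_bowl=.04,jar=.075).items(): measure(n,"top",z,3)
print(arm.observe()['time'])
E
```

```text
time: 32.05
tool_pos: [0.4349, 0.0741, 0.0135]
eef_rot: [0.386, 0.923, -0.0, -0.0]
wrist_force: [0.9, -0.1, 0.1]
width: 0.0853
finger_force: 0.0
time: 32.55
tool_pos: [0.4349, 0.0463, 0.1953]
eef_rot: [0.384, 0.923, 0.001, 0.0]
wrist_force: [0.4, 0.1, 0.3]
width: 0.0855
finger_force: 0.0
time: 33.05
tool_pos: [0.4346, -0.1575, 0.1936]
eef_rot: [0.386, 0.923, 0.0, 0.0]
wrist_force: [0.6, -0.2, 0.1]
width: 0.0854
finger_force: 0.0
time: 33.55
tool_pos: [0.434, -0.2987, 0.1933]
eef_rot: [0.388, 0.922, -0.001, 0.0]
wrist_force: [0.1, 0.4, 0.1]
width: 0.0852
finger_force: 0.0
big_round 0.79 px 213.0 180.0 xy mm [624.3 113.6] size [58.9 59.3] ang 89.7
small_round 0.65 px 295.0 183.0 xy mm [ 612.5 -114.7] size [42.6 39.7] ang 89.5
small_round 0.46 px 329.0 233.0 xy mm [ 471.  -209.4] size [45.1 39. ] ang 89.4
square 0.54 px 160.0 179.0 xy mm [625.7 261.4] size [54.6 48.4] ang 73.4
bar 0.88 px 228.0 247.0 xy mm [436.2  73.1] size [39.3 80. ] ang 44.6
bar 0.35 px 294.0 188.0 xy mm [ 604.4 -114.6] size [69.3 54.9] ang 77.4
nut_bowl 0.88 px 407.0 234.0 xy mm [ 470.2 -428.2] size [54.9 89.6] ang 13.5
jar 0.71 px 97.0 214.0 xy mm [530.1 419. ] size [61.1 85.6] ang 0.8
33.9
```

View pics/top1.png

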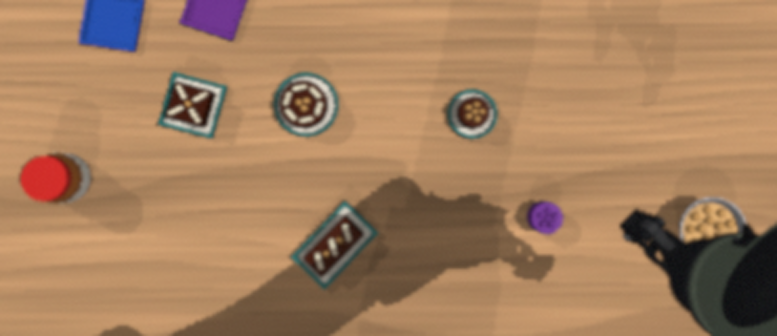

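All four candies sit inside their own trays with the toppings up, within about 5 mm of each tray's centre. The jar hasn't moved, and the bowl is only partly hidden by the arm. Handing in.

```bash
python3 -c "
from plant import arm
print(arm.hand_in())"
```

```text
the job is handed in; nothing more can be done
None
```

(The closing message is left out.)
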